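Latch the rice drum

ROBOT

A 6-joint arm with a two-finger parallel gripper is mounted at the origin on a cart in front of the work surface, level with it; the furniture and walls round the work are solid. World frame = base frame: x ahead of the robot, y to its left, z up, the work surface at z = 0. Lengths are in mm, angles in degrees, forces in N, time in s.
With the tool pointing down it reaches from about 300 to 850 mm from the base axis. Payload 4.2 kg.
Tool frame: the origin (TCP) lies at the very end of the fingers, on their centre line; the grasp point (between the pads) lies 19 mm behind it; z points along the fingers, y is the line along which they close (so a half turn about z gives the same grasp; the last joint's range is limited). The gripper opens to 91 mm and grips with 3 to 60 N. Pads are 32 mm wide; open, the fingers measure 118 mm over their backs; the gripper's body (76 mm by 178 mm) begins 60 mm behind the grasp point.
Start: joints at [-73.109, 18.312, 89.639, -0, 72.044, -1.146], TCP at [178.038, -546.759, 213.976] pointing down, gripper open.
Joint ranges: [-177.97, 177.97], [-48.28, 115.42], [12.27, 149.76], [-77.06, 257.06], [2.81, 150.46], [-146.56, 146.56]. Speed limits (degrees/s): [147.25, 147.25, 180, 180, 180, 180].

INTERFACE

Orientations are given as [roll, pitch, yaw] about the fixed x, y, z axes, in that order (R = Rz(yaw) Ry(pitch) Rx(roll)).
In Python, from workcell import env, eyes gives the robot as it stands.
- The arm moves only by the tool send_rows, never from a script. Its argument "targets" is text: rows parted by semicolons, each of 7 numbers parted by spaces: the shift along the tool's x, y, z in m, then the turn, a rotation vector about the tool's x, y, z in degrees, then the opening in per cent of the stroke, from 0 (shut) to 100 (fully open). A call has 1 to 12 rows; each row is the pose to reach, as a shift and turn from the pose commanded when the call began, along the tool's axes at that moment; what a row does not reach only later rows make up. A row lasts 1/12 s, in which the tool goes at most 41.7 mm and 7.16 degrees, less where a joint would pass 70% of its speed; a pose out of reach is approached as far as the arm can. A call with a gripper value outside its range is refused whole. The fingers move at their own pace and stop on an object; "grip_force" is the grip in N (left out, the last holds). Time passes only in rows, so rows that repeat a pose let the fingers close. It gives the time, the measured TCP pose, the force, the opening and the grip force at its end, in the units of the state.
- env.state(): the state, without advancing time (a new reading comes with each control period).
- eyes.grab_frame(name): name is "side" or "top" or "wrist"; returns a dict with "image" (420x560x3 uint8, blue, green, red), "fovy" (degrees; the focal length in pixels is half the picture's height over the tangent of half this angle, whatever the lens; pixels are square), "cx", "cy" (the principal point, pixels), "eye" and "attitude" of the camera in the world. Camera axes: x right, y up, looking along -z (the intrinsics and any distortion apply to the point x, -y, -z); pixel columns grow to the right and rows downward; lengths in mm; the calibration is good to about 2 mm. A picture is of the moment at which its call begins. There is no depth.
- env.job_done(): hands the job in; it is judged then, once.
The state is a dict: "time_s": time; "qpos": joint angles; "qvel": joint speeds; "effort": joint torques, N m; "ee_pos": TCP position; "ee_rot": TCP orientation; "force": force on the tool from outside, world axes, zero at the start; "torque": the same for the moment, N m; "gripper_width": finger opening in mm; "gripper_force": force on a finger pad.
Only numpy, scipy, OpenCV 4.12 (cv2) and the standard library are available. Lean on these libraries where they do the work, as an engineer would, in place of code of your own. Each camera call takes 0.05 s, during which the arm holds its last target. There are 200 camera calls.

TASK

The red rice drum's lid is standing up on its seal because the draw latch on the front is undone. Gently hook the latch's claw over the keeper bar on the lid, then push the lever down and in against the drum, over centre, until it lies home and holds the lid drawn down. Do not press on the lid or the drum, do not force the claw or the lever, and leave the other things where they are.

Things in the scene. Friction and masses are not known exactly. Their poses are not given: they have to be found in the camera images.
- red_drum: Red drum, 200 mm across, 237 mm tall, fixed. Origin at the centre of its underside, z up; the latch is on its own -x side; the lid's hinge runs along y at the back. Drum, lid and keeper bear no more than 20 N from the fingers.
- keeper_mount (a point): Point on the lid's front edge, moves with the lid: level with the keeper bar's axis, 130 mm in front of the drum's axis, 228 mm up at the start. The keeper is a steel bar 6 mm thick along y between two ears (30 mm over all, tops 6.5 mm above the axis). Its screws sit in slots: the bar stands anywhere within 10 mm outward or inward (drum's x) of this point; find it by feel or sight.
- red_drum_lid (a joint): Lid angle, rad: about 0.026 standing on its seal (6 mm up at the keeper), 0 fully squeezed; stiff spring, 16 N per mm at the keeper. Latched it reads about 0.001 to 0.017.
- latch: Steel latch base on the drum's front, turned as the drum. Origin on the lever's pivot axis: 127 mm in front of the drum's axis, 165 mm up. With the lever nearly home (below 0.3) the latch bears no more than 40 N from the fingers.
- lever (a joint): Lever angle, rad: 0 = home, hanging straight down; grows as it swings out and up (1.57 = straight out along the drum's -x), stop at 2.3. Stays where left (light friction). Hooked, the claw is taut at 1.05 to 1.3; the push needed at the plate rises to 5 to 9 N near 0.8, falls away to dead centre at 0.1 to 0.4, then it snaps home.
- lever_pad (a point): Point on the outer face of the lever's steel finger plate, 55 mm from the pivot and 7.5 mm outside the pivot's line. Plate 24 mm wide along y, 3 mm thick, 20 to 70 mm from the pivot, ending in a rolled edge 8 mm thick. Own x goes through the plate (toward the drum when home), z toward the pivot.
- claw: Steel claw, 12 mm wide, on a cross pin of the lever 16 mm from its pivot (lever at a: pin 16 sin(a - 0.35) mm outside and 16 cos(a - 0.35) mm below the pivot). Origin on the pin, own z toward the hook, x toward the drum. Stays where left (light friction). With the lever up (above 1.35) it bears no more than 10 N against the keeper.
- claw_hook (a point): Centre of the claw's hook slot, 74.5 mm from the pin: the bar's centre comes here when hooked. Slot 9 mm wide along the claw's x between the shank (-x side; runs on down toward the pin) and the tooth (+x side, 3 mm thick). The slot's roof is 3 mm above this point; the tooth ends 1.5 mm below it.
- claw_knob (a point): Centre of the claw's black grip knob, a roller 12 mm thick, 18 mm long along y, to be pinched on its flat ends; it turns freely on the claw. On a 9 mm wide neck, 30 mm beyond claw_hook along the claw's z and 12.5 mm outside it (claw's -x). Moving the pinched knob in the latch's plane carries claw and lever along.
- tomato_1: Tomato 60 mm, bystander.
- onion_1: Onion 75 mm, bystander.
- garlic_1: Garlic bulb 46 mm, bystander.
- mill_1: Salt mill 44 mm across, 90 mm tall, bystander.
- tin_1: Tin 75 mm across, 58 mm tall, bystander.
- glass_2: Glass 81 mm across, 88 mm tall, bystander.
Mind the look-alikes: they are no part of the job. There is more than one size of the red_drum; the job needs the larger.

How it is judged:
By the outcome, as a careful person would: the job done as asked, in the order asked, and still so for the second after the job is handed in, with the robot touching nothing.
It also fails if it takes over 72 s, if anything falls off the work surface, if the arm or the gripper's body presses on something with over 40 N, if the wrist force passes 120 N, or if a joint passes its speed limit or range.

## Working session

There is one attempt and no reset: what is moved stays moved. The work goes in short steps, Python scripts to look and compute and a tool call to move; the robot and the scene stay as the last step left them, time stands still between calls to the robot, and variables do not carry over. Pictures are saved under pics/ and viewed, at most 10 in all, crops included, and the job is handed in when it is done.

Besides the shell and the picture viewer there is one more tool, called after "Call:" as name(argument=value, ...), one argument or row to a line, values as JSON. send_rows: Moves the arm, as the interface text tells. Its arguments: {"type":"object","properties":{"targets":{"type":"string"},"grip_force":{"type":"number"}},"required":["targets"]}

```bash
ls; mkdir -p pics; python3 - <<'E'
from workcell import env, eyes
import cv2, numpy as np
s=env.state(); print(s)
ims=[]
for n in("side","top"):
    f=eyes.grab_frame(n); cv2.imwrite(f"pics/{n}0.png",f["image"]); np.save(f"pics/{n}0.npy",{k:f[k] for k in f},allow_pickle=True)
    print(n,{k:f[k] for k in f if k!="image"})
E
```

```text
pics
{'time_s': 0.0, 'qpos': array([-7.31096313e+01,  1.83511829e+01,  8.97049194e+01,  1.65981862e-03,
        7.20427364e+01, -1.14497574e+00]), 'qvel': array([-0.03793146,  0.00717968,  0.11655592, -0.01495917,  0.08379527,
        0.07523837]), 'effort': array([-1.44159501e-03, -4.12466526e+01, -2.31971812e+01,  7.27824890e-02,
        4.57277836e-02, -1.39676872e-04]), 'ee_pos': array([ 177.89886667, -546.2750552 ,  213.13493532]), 'ee_rot': array([-1.79901213e+02, -3.55278427e-03,  1.80348283e+01]), 'force': array([ 0.42741477, -0.3396884 , -0.10156721]), 'torque': array([0.02683337, 0.02079664, 0.03190175]), 'gripper_force': 0.0, 'gripper_width': 91.52528000552414}
side {'fovy': 54.70243239213587, 'cx': 279.8907294249975, 'cy': 209.23754101735256, 'eye': array([ 109.76665155,  -54.1198203 , 1017.01737528]), 'attitude': array([ 30.22200487,  -0.65480996, -88.81036044])}
top {'fovy': 47.65983414912935, 'cx': 271.4997820662951, 'cy': 202.56114964897424, 'eye': array([ 336.06683462,  -56.67660331, 1548.0477294 ]), 'attitude': array([ 11.05591616,   0.35612348, -91.30848861])}
```

View pics/side0.png

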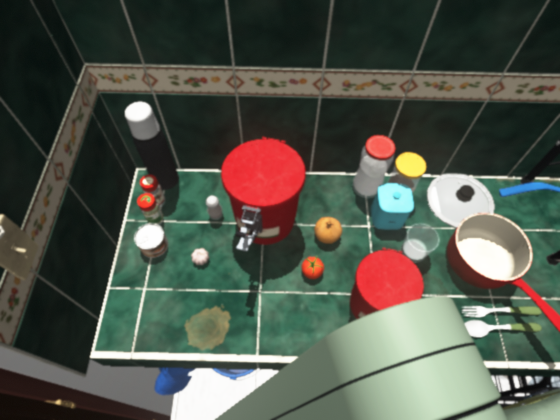

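View pics/top0.png

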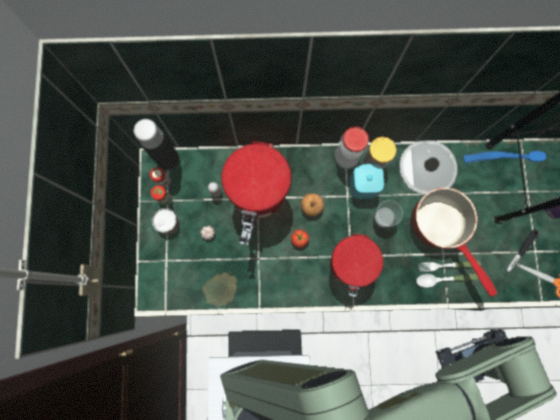

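The larger drum is at (257,178) in top and (262,180) in side. Its latch hangs out to the front at about (247,228) in both pictures, and the look-alike small drum is at about (357,262) in top.

```bash
cat > h.py <<'E'
import numpy as np, cv2
from scipy.spatial.transform import Rotation as R
def load(n): return np.load(f"pics/{n}.npy",allow_pickle=True).item()
def grab(n,tag):
    from workcell import eyes
    f=eyes.grab_frame(n); np.save(f"pics/{tag}.npy",f,allow_pickle=True); return f
def foc(f): return 210/np.tan(np.radians(f["fovy"]/2))
def rot(f): return R.from_euler("xyz",f["attitude"],degrees=True)
def ray(f,u,v):
    d=np.array([(u-f["cx"])/foc(f),-(v-f["cy"])/foc(f),-1.]); return rot(f).apply(d/np.linalg.norm(d))
def onz(f,u,v,z):
    d=ray(f,u,v); return f["eye"]+d*(z-f["eye"][2])/d[2]
def onplane(f,u,v,p,n):
    d=ray(f,u,v); return f["eye"]+d*np.dot(np.subtract(p,f["eye"]),n)/np.dot(d,n)
def cross(f,a,g,b):
    d,e=ray(f,*a),ray(g,*b); A=np.c_[d,-e]; t=np.linalg.lstsq(A,g["eye"]-f["eye"],rcond=None)[0]
    p,q=f["eye"]+d*t[0],g["eye"]+e*t[1]; return (p+q)/2,np.linalg.norm(p-q)
def proj(f,p):
    c=rot(f).inv().apply(np.subtract(p,f["eye"])); k=foc(f)
    return f["cx"]-k*c[0]/c[2],f["cy"]+k*c[1]/c[2]
def crop(f,name,r,s): # r=x0,y0,x1,y1
    cv2.imwrite(f"pics/{name}.png",cv2.resize(f["image"][r[1]:r[3],r[0]:r[2]],None,fx=s,fy=s,interpolation=cv2.INTER_CUBIC))
E
python3 - <<'E'
from h import *
S,T=load("side0"),load("top0")
a=cv2.resize(S["image"][130:265,205:325],None,fx=3.3,fy=4,interpolation=2)
a=cv2.resize(S["image"][130:265,205:325],(396,445),interpolation=2)
b=cv2.resize(T["image"][130:265,205:325],(396,445),interpolation=2)
cv2.imwrite("pics/c0.png",np.hstack([a,b]))
for f,n in((S,"side"),(T,"top")):
    h=cv2.cvtColor(f["image"],cv2.COLOR_BGR2HSV)
    m=(((h[...,0]<8)|(h[...,0]>172))&(h[...,1]>150)&(h[...,2]>(150 if n=="side" else 80))).astype(np.uint8)
    c=[k for k in cv2.findContours(m,0,1)[0] if cv2.contourArea(k)>1500]
    for k in c: print(n,cv2.contourArea(k),cv2.boundingRect(k),cv2.fitEllipse(k), onz(f,*cv2.fitEllipse(k)[0],240))
E
```

```text
side 2969.5 (356, 248, 68, 62) ((388.3603210449219, 278.77557373046875), (57.53285598754883, 67.03731536865234), 99.60992431640625) [ 405.94635534 -276.09479826  240.        ]
side 4350.5 (221, 137, 84, 70) ((262.89453125, 172.08688354492188), (67.0382080078125, 82.7579345703125), 87.29563903808594) [661.9490333  -11.77863887 240.        ]
top 1949.0 (332, 235, 51, 51) ((356.83880615234375, 260.5727844238281), (49.34034729003906, 50.417694091796875), 138.1322784423828) [ 424.54828691 -284.02289339  240.        ]
top 3591.0 (222, 141, 69, 71) ((256.03485107421875, 176.93492126464844), (67.47888946533203, 68.08859252929688), 29.228717803955078) [666.79727902 -12.26454101 240.        ]
```

View pics/c0.png

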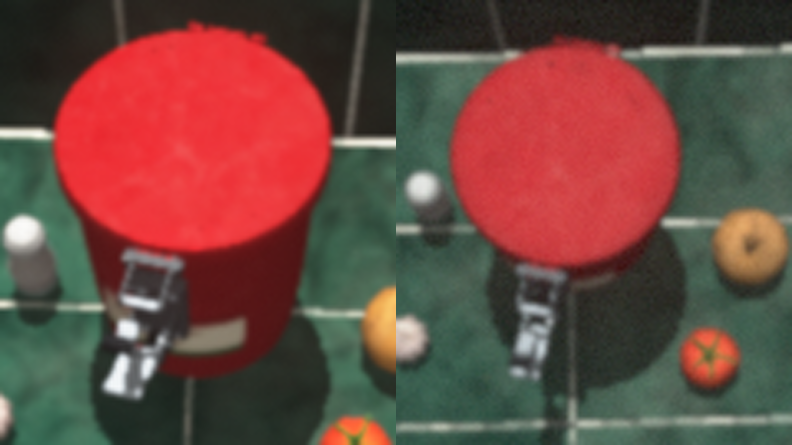

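```bash
python3 - <<'E'
from h import *
S,T=load("side0"),load("top0")
for f,n in((S,"side"),(T,"top")):
    h=cv2.cvtColor(f["image"],cv2.COLOR_BGR2HSV)
    m=(((h[...,0]<8)|(h[...,0]>172))&(h[...,1]>130)&(h[...,2]>(170 if n=="side" else 110))).astype(np.uint8)
    k=max(cv2.findContours(m,0,1)[0],key=cv2.contourArea)[:,0]
    P=np.array([onz(f,u,v,240)[:2] for u,v in k]); (x,y),(a,b),t=cv2.fitEllipse(P.astype(np.float32)); print(n,x,y,a,b,t)
def s(x,y): return (205+x/3.3-.5*0, 130+y/3.3)
names={"kL":((125,258),(519,270)),"kR":((182,265),(566,272)),"hingeL":((193,25),(557,42)),"hingeR":((265,40),(617,50)),"tipL":((103,390),(512,373)),"tipR":((140,398),(535,380))}
for k,(a,b) in names.items(): print(k,*cross(S,s(*a),T,s(b[0]-396,b[1])))
E
```

```text
side 666.856201171875 -11.8858642578125 189.42454528808594 192.7461700439453 17.581157684326172
top 668.8333740234375 -12.107535362243652 193.1902618408203 196.22760009765625 67.0674057006836
kL [569.23101712  29.05483515 229.34214131] 1.045612428750115
kR [567.28351051 -10.29540878 225.04027724] 2.2110737953658886
hingeL [769.65310852  -7.97609853 235.66928722] 1.304828670427321
hingeR [763.63877505 -61.32475073 227.5262391 ] 3.458012036574458
tipL [484.43112827  39.07483419 199.25019747] 3.153761399857033
tipR [477.97263159  16.52063544 201.52324232] 2.234100473059148
```

```bash
cat >> h.py <<'E'
C=np.array([668.,-12,0]); PSI=-13.0
def setdrum(c,psi):
    global C,PSI; C=np.array([*c,0.]); PSI=psi
def dax(): a=np.radians(PSI); return np.array([np.cos(a),np.sin(a),0]),np.array([-np.sin(a),np.cos(a),0])
def W(out,up,lat=0): x,y=dax(); return C-out*x+lat*y+[0,0,up]   # latch-plane -> world
def L(p): x,y=dax(); d=np.asarray(p)-C; return -d@x,d[2],d@y
def toolR(pitch): # degrees below horizontal
    x,y=dax(); t=np.radians(pitch); z=np.cos(t)*x+[0,0,-np.sin(t)]; Y=-y; return R.from_matrix(np.c_[np.cross(Y,z),Y,z])
def step(p,Rt,q=None):
    "shift in tool axes (m), rotvec (deg) from current measured pose"
    from workcell import env
    s=env.state(); R0=R.from_euler("xyz",s["ee_rot"],degrees=True)
    return np.round(R0.inv().apply(p-s["ee_pos"])/1000,4),np.round((R0.inv()*Rt).as_rotvec(degrees=True),2)
E
python3 - <<'E'
from h import *
from workcell import env
f=grab("wrist","w0"); s=env.state(); R0=R.from_euler("xyz",s["ee_rot"],degrees=True)
print(R0.inv().apply(f["eye"]-s["ee_pos"]),(R0.inv()*rot(f)).as_matrix().round(2),f["fovy"])
print(step(np.array([300,-400,420.]),toolR(90)),step(W(295,405),toolR(45)),W(295,405))
E
```

```text
[  75.55130717   -0.54649451 -169.72632694] [[-0.    0.96  0.27]
 [ 1.    0.    0.  ]
 [ 0.    0.27 -0.96]] 64.60469282494539
(array([ 0.1614, -0.1017, -0.2066]), array([-8.000e-02,  2.000e-02,  3.104e+01])) (array([ 0.3787, -0.5088, -0.191 ]), array([-12.25,  43.89,  29.38])) [380.56083089  54.36056103 405.        ]
```

Call:
send_rows(
  targets="0 0 -0.041 0 0 0 100; 0 0 -0.082 0 0 0 100; 0 0 -0.123 0 0 0 100; 0 0 -0.165 0 0 0 100; 0 0 -0.19 0 0 0 100; 0.03 -0.03 -0.191 0 0 0 100; 0.05 -0.06 -0.191 -1 4 3 100; 0.07 -0.1 -0.191 -2 8 6 100; 0.1 -0.13 -0.191 -3 12 8 100; 0.12 -0.16 -0.191 -4 16 11 100; 0.15 -0.2 -0.191 -6 20 14 100; 0.17 -0.23 -0.191 -7 24 16 100",
)

```text
time_s: 1.15
ee_pos: [268.0, -276.0, 404.7]
ee_rot: [176.3, -24.9, 2.4]
force: [0.2, -0.4, -0.3]
gripper_width: 91.4
gripper_force: 0.0
```

```bash
python3 - <<'E'
from h import *
from workcell import env
s=env.state(); print(s["ee_pos"],s["ee_rot"],s["qpos"])
print(step(W(295,405),toolR(45)))
E
```

```text
[ 267.98171788 -275.97962179  404.73115603] [176.25988926 -24.86243185   2.42556824] [-66.3659944  -12.56571355 100.38157932  21.93111169  79.75086688
  20.46267547]
(array([ 0.1149, -0.328 ,  0.0316]), array([-5.19, 19.58, 13.35]))
```

Call:
send_rows(
  targets="0.014 -0.038 0.004 -1 3 2 100; 0.028 -0.078 0.008 -1.5 5 4 100; 0.042 -0.118 0.012 -2.2 8 6 100; 0.056 -0.158 0.016 -3 10 7 100; 0.07 -0.198 0.02 -3.5 13 9 100; 0.084 -0.238 0.024 -4 15 10 100; 0.098 -0.278 0.027 -4.6 18 12 100; 0.11 -0.314 0.03 -5.2 19.6 13.4 100; 0.115 -0.328 0.0316 -5.2 19.6 13.4 100; 0.115 -0.328 0.0316 -5.2 19.6 13.4 100; 0.115 -0.328 0.0316 -5.2 19.6 13.4 100; 0.115 -0.328 0.0316 -5.2 19.6 13.4 100",
)

```text
time_s: 2.15
ee_pos: [365.4, 15.8, 398.7]
ee_rot: [179.6, -44.2, -12.7]
force: [0.6, -1.2, -0.8]
gripper_width: 91.1
gripper_force: 0.0
```

```bash
python3 - <<'E'
from h import *
from workcell import env
s=env.state(); print(s["ee_pos"],s["ee_rot"],s["qpos"])
f=grab("wrist","w1"); print(f["eye"],proj(f,W(130,228)),proj(f,W(127,165)),proj(f,W(188,200)))
cv2.imwrite("pics/w1.png",f["image"])
E
```

```text
[365.37505343  15.76006823 398.66863639] [179.61619734 -44.22774287 -12.7085062 ] [ 22.52202741 -26.38400274 117.21788306 -29.9349822   54.81308975
 135.27607495]
[302.02276189  31.53564601 572.9726305 ] (np.float64(241.84827144918785), np.float64(177.51638965751843)) (np.float64(245.61370819908234), np.float64(200.93890732211625)) (np.float64(241.46580822562848), np.float64(229.03104306681314))
```

View pics/w1.png

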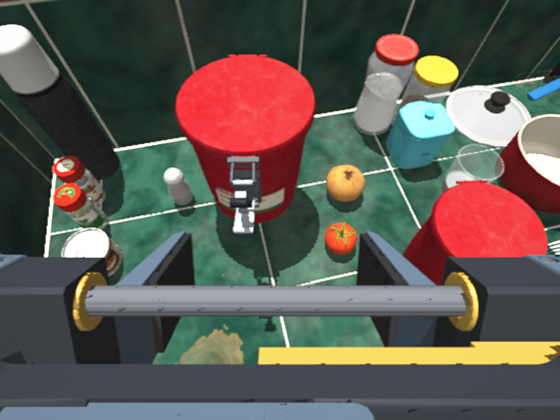

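The wrist view shows the latch centred at about (243,195), running from the keeper at (243,165) to the lever end at (243,222). I'll zoom in on the crop.

```bash
python3 - <<'E'
from h import *
f=load("w1"); crop(f,"w1c",(198,135,298,240),5.5)
E
```

```text
(no output)
```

View pics/w1c.png

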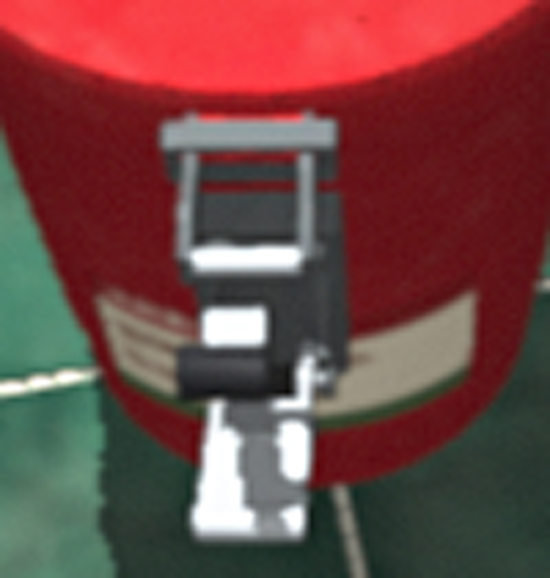

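The bar is the bright strip at crop (247,258), which is pixel (242.9,181.9). The black knob is at crop (222,372) with the hook block behind it at (235,327), and the lever end is at crop y≈535. Next I'll take a second wrist view from a steeper pose to triangulate these.

```bash
python3 - <<'E'
from h import *
print(step(W(240,400),toolR(65)), L(load("w1")["eye"]))
E
```

```text
(array([ 0.0448, -0.0306,  0.0424]), array([ -0.61, -19.25,   0.81])) (np.float64(366.3906546789122), np.float64(572.9726304982759), np.float64(-39.90713535734607))
```

Call:
send_rows(
  targets="0.01 -0.007 0.01 0 -4 0 70; 0.02 -0.014 0.02 0 -9 0 60; 0.03 -0.021 0.03 0 -13 0.5 50; 0.04 -0.028 0.04 -0.3 -17 0.8 50; 0.045 -0.031 0.042 -0.6 -19.2 0.8 50; 0.045 -0.031 0.042 -0.6 -19.2 0.8 50; 0.045 -0.031 0.042 -0.6 -19.2 0.8 50; 0.045 -0.031 0.042 -0.6 -19.2 0.8 50",
)

```text
time_s: 2.87
ee_pos: [432.3, 31.7, 399.2]
ee_rot: [179.6, -24.9, -13.7]
force: [0.1, -0.0, 0.1]
gripper_width: 45.8
gripper_force: 0.0
```

```bash
python3 - <<'E'
from h import *
from workcell import env
s=env.state(); print(s["ee_pos"],s["ee_rot"],s["qpos"],L(s["ee_pos"]))
f=grab("wrist","w2"); u,v=map(int,proj(f,W(150,220))); print(u,v,L(f["eye"]))
x0,y0=u-70,v-70;print(x0,y0)
crop(f,"w2c",(x0,y0,x0+140,y0+130),4.5)
E
```

```text
[432.25596307  31.72798755 399.22794137] [179.59021974 -24.90036059 -13.73031501] [ 10.71062698 -11.15076753 100.0587732  -11.18296686  68.71621807
 116.53588499] (np.float64(239.53858943978798), np.float64(399.22794137184576), np.float64(-10.423627597416122))
263 182 (np.float64(243.14320651189766), np.float64(585.0928639049129), np.float64(-8.867254876562754))
193 112
```

View pics/w2c.png

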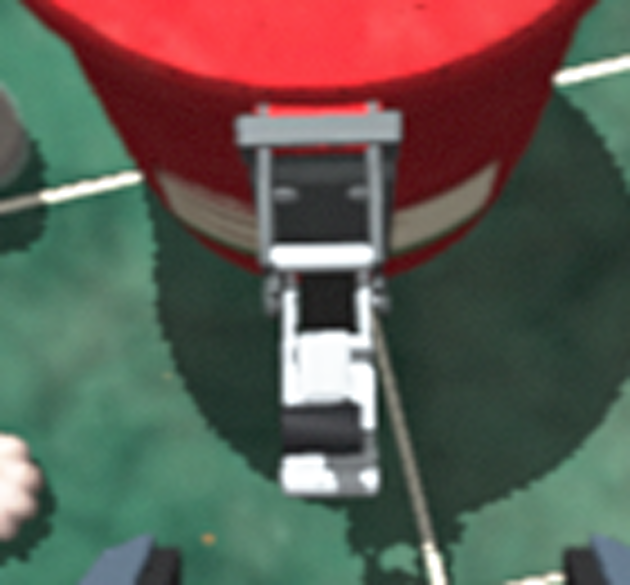

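The bar is at crop (321,255), the knob at (322,428) and the lever end at (330,490). I'll triangulate all three against w1.

```bash
python3 - <<'E'
from h import *
A,B=load("w1"),load("w2")
pa=lambda x,y:(198+(x+.5)/5.5-.5,135+(y+.5)/5.5-.5)
pb=lambda x,y:(193+(x+.5)/4.5-.5,112+(y+.5)/4.5-.5)
for n,a,b in[("bar",(247,258),(321,255)),("knob",(222,372),(322,428)),("endL",(193,536),(284,490)),("endR",(303,540),(380,490)),("plateL",(165,122),(237,120)),("plateR",(338,122),(402,116))]:
    p,e=cross(A,pa(*a),B,pb(*b)); print(n,p.round(1),round(e,1),np.round(L(p),1))
for f in(A,B):
    h=cv2.cvtColor(f["image"],cv2.COLOR_BGR2HSV)
    m=(((h[...,0]<8)|(h[...,0]>172))&(h[...,1]>130)&(h[...,2]>200)).astype(np.uint8)
    k=max(cv2.findContours(m,0,1)[0],key=cv2.contourArea)[:,0]
    P=np.array([onz(f,u,v,240)[:2] for u,v in k if u>3 and v>3]); (x,y),(a,b),t=cv2.fitEllipse(P.astype(np.float32)); print(x,y,a,b,t)
    H=[p for p in P]
E
```

```text
bar [535.5  17.8 227.7] 0.5 [135.8 227.7  -0.8]
knob [487.   28.5 261.8] 0.1 [185.5 261.8  -1.2]
endL [485.1  41.4 196. ] 0.7 [190.2 196.   10.9]
endR [479.3  17.  194.6] 1.0 [190.4 194.6 -14.2]
plateL [571.4  29.9 235.5] 0.8 [103.5 235.5  19.1]
plateR [562.9  -9.4 235.1] 0.1 [102.9 235.1 -21.1]
663.4406127929688 -10.305337905883789 185.8944854736328 190.28440856933594 174.4195556640625
664.8612670898438 -10.219378471374512 186.09852600097656 191.28564453125 171.4925994873047
```

```bash
cat >> h.py <<'E'
LAT=-1.0
def pin(a): return np.array([127+16*np.sin(a-.35),165-16*np.cos(a-.35)])
def knob(hook,a):
    z=(hook-pin(a)); z/=np.linalg.norm(z); x=np.array([-z[1],z[0]]); return hook+30*z-12.5*x
def knob_for_hook(h):  # hook point -> lever angle, knob (lever-up branch)
    from scipy.optimize import brentq
    a=brentq(lambda a:np.linalg.norm(h-pin(a))-74.5,.9,2.3) ; return a,knob(np.asarray(h,float),a)
def tcp(k,pitch,ahead=9): t=toolR(pitch); return W(k[0],k[1],LAT)+ahead*t.as_matrix()[:,2]
E
python3 - <<'E'
from h import *
bar=np.array([135.8,227.7])
for dx,dz in((0,0),(-1,1),(-1,6.5),(2,9),(6,9)):
    try: print(dx,dz,knob_for_hook(bar+[dx,dz]))
    except Exception as e: print(dx,dz,e, np.linalg.norm(bar+[dx,dz]-pin(2.3)),np.linalg.norm(bar+[dx,dz]-pin(.9)))
print(step(tcp((185.5,261.8),60,-50),toolR(60)))
E
```

```text
0 0 (1.0940064793399893, array([147.4755231 , 258.03038345]))
-1 1 (1.189390365361248, array([145.62684587, 259.34358674]))
-1 6.5 (1.607614233258047, array([144.24920333, 265.29602155]))
2 9 (1.7554663112455648, array([148.26591685, 267.46872738]))
6 9 (1.7452784509435446, array([153.91474122, 266.8576366 ]))
(array([-0.0133, -0.0105,  0.0978]), array([ 0.73,  5.07, -0.63]))
```

Call:
send_rows(
  targets="-0.003 -0.003 0.025 0.2 1.2 -0.1 50; -0.006 -0.006 0.05 0.4 2.5 -0.3 50; -0.01 -0.009 0.075 0.6 4 -0.5 50; -0.013 -0.0105 0.0978 0.73 5.07 -0.63 50; -0.013 -0.0105 0.0978 0.73 5.07 -0.63 50; -0.013 -0.0105 0.0978 0.73 5.07 -0.63 50; -0.013 -0.0105 0.0978 0.73 5.07 -0.63 50; -0.013 -0.0105 0.0978 0.73 5.07 -0.63 50",
)

```text
time_s: 3.58
ee_pos: [465.0, 34.8, 308.2]
ee_rot: [-179.9, -30.2, -13.1]
force: [0.4, 0.7, 0.7]
gripper_width: 45.5
gripper_force: 0.0
```

```bash
python3 - <<'E'
from h import *
from workcell import env
s=env.state(); print(s["ee_pos"],s["ee_rot"],s["qpos"])
print(step(tcp((185.5,261.8),60),toolR(60)))
f=grab("wrist","w3"); print(proj(f,W(185.5,261.8,-1)),proj(f,W(135.8,227.7,-1)))
cv2.imwrite("pics/w3.png",f["image"])
E
```

```text
[465.02554621  34.79803618 308.23095052] [-179.87202686  -30.23119892  -13.05661051] [ 11.3964612   -8.68739223 112.93701372 -15.90308524  48.86832691
 122.05458361]
(array([-0.0037,  0.001 ,  0.0606]), array([-0.1 , -0.23, -0.05]))
(np.float64(276.84543913011925), np.float64(234.00817162575544)) (np.float64(276.6166549247898), np.float64(183.53991973810892))
```

View pics/w3.png

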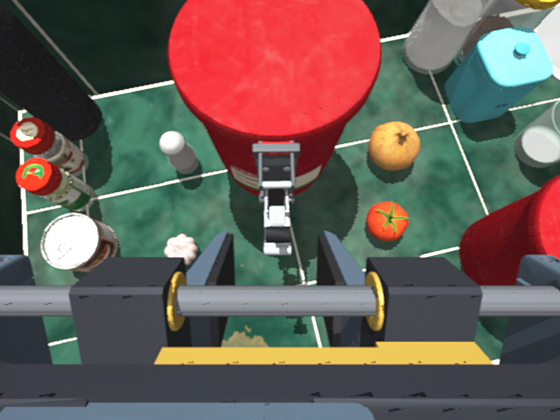

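The wrist view matches the prediction: the knob is at about (276,237), the bar at (276,184), and it sits centred between the fingers. I'll advance.

Call:
send_rows(
  targets="-0.001 0 0.015 0 0 0 50; -0.002 0.0005 0.03 0 0 0 50; -0.003 0.001 0.045 0 0 0 50; -0.0037 0.001 0.0606 0 0 0 50; -0.0037 0.001 0.0606 0 0 0 50; -0.0037 0.001 0.0606 0 0 0 50",
  grip_force=12,
)

```text
time_s: 4.13
ee_pos: [490.7, 27.4, 251.8]
ee_rot: [-180.0, -30.0, -13.0]
force: [0.0, -0.3, -0.0]
gripper_width: 45.5
gripper_force: 0.0
```

```bash
python3 - <<'E'
from h import *
from workcell import env
s=env.state(); print(s["force"],step(tcp((185.5,261.8),60),toolR(60)))
f=grab("wrist","w4"); print(proj(f,W(185.5,261.8,-1)),proj(f,W(135.8,227.7,-1)))
crop(f,"w4",(200,130,360,260),4)
E
```

```text
[ 0.03185277 -0.27606247 -0.01245396] (array([ 0.0016, -0.0005, -0.0016]), array([ 0.01, -0.  , -0.03]))
(np.float64(274.6485930740215), np.float64(264.3360895419725)) (np.float64(274.67540688842143), np.float64(193.15557308699752))
```

View pics/w4.png

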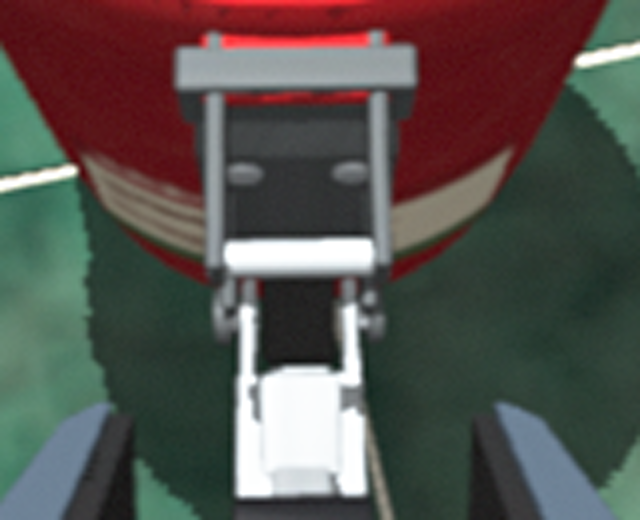

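The bar is at crop (300,255), pixel (274.7,193.4), exactly as predicted, and the fingers straddle the knob evenly. I'll close now.

Call:
send_rows(
  targets="0.0008 -0.0005 -0.0008 0 0 0 40; 0.001 -0.0005 -0.001 0 0 0 30; 0.001 -0.0005 -0.001 0 0 0 24; 0.001 -0.0005 -0.001 0 0 0 20; 0.001 -0.0005 -0.001 0 0 0 17; 0.001 -0.0005 -0.001 0 0 0 15; 0.001 -0.0005 -0.001 0 0 0 12; 0.001 -0.0005 -0.001 0 0 0 12; 0.001 -0.0005 -0.001 0 0 0 12; 0.001 -0.0005 -0.001 0 0 0 12",
  grip_force=15,
)

```text
time_s: 5.02
ee_pos: [490.9, 27.9, 252.8]
ee_rot: [-180.0, -30.0, -13.0]
force: [-1.1, -0.5, 3.3]
gripper_width: 17.7
gripper_force: 15.0
```

```bash
python3 - <<'E'
from h import *
from workcell import env
s=env.state(); print(s["force"],L(s["ee_pos"]),step(tcp((185.5,261.8),60),toolR(60)))
for k in((170,267),(156,269),(148,268.5),(144.5,266.5)): print(k,step(tcp(k,60),toolR(60)))
E
```

```text
[-1.14767818 -0.51993119  3.34046886] (np.float64(181.50778784299766), np.float64(252.77911034290935), np.float64(-0.9924238256555427)) (array([ 0.0011,  0.    , -0.0008]), array([-0.  , -0.01, -0.01]))
(170, 267) (array([0.0171, 0.    , 0.0024]), array([-0.  , -0.01, -0.01]))
(156, 269) (array([0.0302, 0.    , 0.0077]), array([-0.  , -0.01, -0.01]))
(148, 268.5) (array([0.0369, 0.    , 0.0121]), array([-0.  , -0.01, -0.01]))
(144.5, 266.5) (array([0.0389, 0.    , 0.0156]), array([-0.  , -0.01, -0.01]))
```

Call:
send_rows(
  targets="0.004 0 0.0005 0 0 0 12; 0.008 0 0.001 0 0 0 12; 0.0125 0 0.0015 0 0 0 12; 0.017 0 0.0024 0 0 0 12; 0.0205 0 0.0037 0 0 0 12; 0.024 0 0.005 0 0 0 12; 0.027 0 0.0063 0 0 0 12; 0.03 0 0.0077 0 0 0 12; 0.03 0 0.0077 0 0 0 12; 0.03 0 0.0077 0 0 0 12",
)

```text
time_s: 5.85
ee_pos: [520.2, 21.2, 261.0]
ee_rot: [-180.0, -30.0, -13.0]
force: [0.3, -0.3, -1.6]
gripper_width: 18.2
gripper_force: 15.0
```

```bash
python3 - <<'E'
from h import *
from workcell import env
s=env.state(); print(s["force"],L(s["ee_pos"]))
for k in((152,269),(148,268.5),(144.5,266.5)): print(k,step(tcp(k,60),toolR(60)))
f=grab("wrist","w5"); print(proj(f,W(156,269,-1)),proj(f,W(135.8,227.7,-1)))
crop(f,"w5",(200,130,360,270),4)
E
```

```text
[ 0.31452131 -0.26804021 -1.62180601] (np.float64(151.50897679885983), np.float64(260.9937908354278), np.float64(-0.9243360601665529))
(152, 269) (array([0.0036, 0.0001, 0.0018]), array([-0.01, -0.  , -0.02]))
(148, 268.5) (array([0.0068, 0.0001, 0.0043]), array([-0.01, -0.  , -0.02]))
(144.5, 266.5) (array([0.0088, 0.0001, 0.0077]), array([-0.01, -0.  , -0.02]))
(np.float64(275.7016893118335), np.float64(265.86111424648936)) (np.float64(275.56240877007474), np.float64(240.70016852048263))
```

View pics/w5.png

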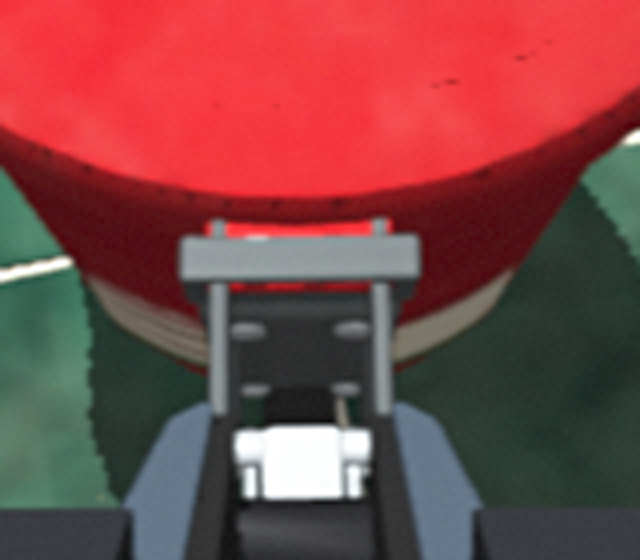

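The hook top (crop y 428–500) now covers the bar at crop y≈443 and clears above it. I'll continue inward gently.

Call:
send_rows(
  targets="0.0012 0 0.0006 0 0 0 12; 0.0024 0 0.0012 0 0 0 12; 0.0036 0 0.0018 0 0 0 12; 0.0047 0 0.0026 0 0 0 12; 0.0058 0 0.0035 0 0 0 12; 0.0068 0 0.0043 0 0 0 12; 0.0068 0 0.0043 0 0 0 12; 0.0068 0 0.0043 0 0 0 12",
)

```text
time_s: 6.57
ee_pos: [528.4, 19.4, 261.4]
ee_rot: [-180.0, -30.1, -13.0]
force: [-0.1, -0.4, 3.0]
gripper_width: 17.8
gripper_force: 15.0
```

Call:
send_rows(
  targets="0.0005 0 0.0008 0 0 0 12; 0.001 0 0.0016 0 0 0 12; 0.0015 0 0.0025 0 0 0 12; 0.002 0 0.0034 0 0 0 12; 0.002 0 0.0034 0 0 0 12; 0.002 0 0.0034 0 0 0 12",
)

```text
time_s: 7.07
ee_pos: [531.2, 18.7, 258.6]
ee_rot: [-180.0, -30.0, -13.0]
force: [-0.5, 1.2, 2.0]
gripper_width: 17.6
gripper_force: 15.0
```

```bash
python3 - <<'E'
from h import *
from workcell import env
s=env.state(); print(s["force"],L(s["ee_pos"]))
for k in((144.5,266.5),(144.7,264.5),(145,262.5),(145.6,260.5),(146,259)): print(k,step(tcp(k,60),toolR(60)))
f=grab("wrist","w6")
E
```

```text
[-0.47489793  1.16402856  1.95617064] (np.float64(140.2436239607544), np.float64(258.5982393411837), np.float64(-0.8795250266553403))
(144.5, 266.5) (array([0.0003, 0.0001, 0.    ]), array([-0.01,  0.01, -0.02]))
(144.7, 264.5) (array([-0.0009,  0.0001,  0.0017]), array([-0.01,  0.01, -0.02]))
(145, 262.5) (array([-0.0022,  0.0001,  0.0032]), array([-0.01,  0.01, -0.02]))
(145.6, 260.5) (array([-0.0037,  0.0001,  0.0047]), array([-0.01,  0.01, -0.02]))
(146, 259) (array([-0.0048,  0.0001,  0.0058]), array([-0.01,  0.01, -0.02]))
```

Call:
send_rows(
  targets="-0.0005 0 0.0008 0 0 0 12; -0.0009 0 0.0017 0 0 0 12; -0.0016 0 0.0025 0 0 0 12; -0.0022 0 0.0032 0 0 0 12; -0.0022 0 0.0032 0 0 0 12",
)

```text
time_s: 7.53
ee_pos: [530.6, 18.7, 254.5]
ee_rot: [-180.0, -30.0, -13.0]
force: [0.3, 0.3, 2.7]
gripper_width: 17.7
gripper_force: 15.0
```

Call:
send_rows(
  targets="-0.0007 0 0.0007 0 0 0 12; -0.0014 0 0.0014 0 0 0 12; -0.0014 0 0.0014 0 0 0 12; -0.0014 0 0.0014 0 0 0 12",
)

```text
time_s: 7.87
ee_pos: [530.2, 18.8, 252.6]
ee_rot: [-180.0, -30.0, -13.0]
force: [0.1, 0.3, 1.9]
gripper_width: 17.7
gripper_force: 15.0
```

```bash
python3 - <<'E'
from h import *
from workcell import env
s=env.state(); print(s["force"],L(s["ee_pos"]), L(s["ee_pos"])-np.array(L(tcp((0,0),60))))
for k in((145.6,260.5),(146,259)): print(k,step(tcp(k,60),toolR(60)))
E
```

```text
[0.07597415 0.32642821 1.87395958] (np.float64(141.2515036431936), np.float64(252.64542638549696), np.float64(-0.9570519169798892)) [1.45751504e+02 2.60439655e+02 4.29480830e-02]
(145.6, 260.5) (array([0.0002, 0.    , 0.    ]), array([ 0.  ,  0.04, -0.01]))
(146, 259) (array([-0.0009,  0.    ,  0.0011]), array([ 0.  ,  0.04, -0.01]))
```

Call:
send_rows(
  targets="-0.0005 0 0.0006 0 0 0 12; -0.0009 0 0.0011 0 0 0 12; -0.0012 0 0.0016 0 0 0 12; -0.0012 0 0.0016 0 0 0 12",
)

```text
time_s: 8.2
ee_pos: [530.1, 18.9, 250.9]
ee_rot: [-180.0, -30.0, -13.0]
force: [0.2, 0.6, 1.7]
gripper_width: 17.9
gripper_force: 15.0
```

```bash
python3 - <<'E'
from h import *
from workcell import env
s=env.state(); print(s["force"], L(s["ee_pos"])-np.array(L(tcp((0,0),60))))
f=grab("wrist","w7"); print(proj(f,W(135.8,227.7,-1)))
g=grab("side","s7");print(proj(g,W(135.8,227.7,-1)))
u,v=map(int,proj(g,W(140,240,-1)))
a=cv2.resize(f["image"][170:300,200:350],(450,390),interpolation=2); b=cv2.resize(g["image"][v-50:v+50,u-45:u+45],(351,390),interpolation=2)
cv2.imwrite("pics/w7.png",np.hstack([a,b]))
E
```

```text
[0.21988202 0.56644782 1.74175588] [1.45847783e+02 2.58649221e+02 5.43554324e-02]
(np.float64(275.5286814246214), np.float64(254.07325381693616))
(np.float64(247.34495701858685), np.float64(221.86512952210938))
```

View pics/w7.png

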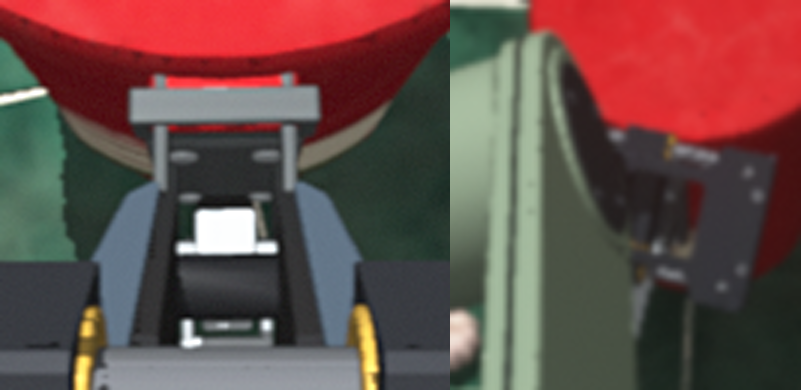

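The hook block (crop y 208–250) sits over the bar, which shows at crop y≈247 on either side. That was my last picture, so I'll go on by force, lowering until the roof touches.

Call:
send_rows(
  targets="-0.0004 0 0.0004 0 0 0 12; -0.0008 0 0.0006 0 0 0 12; -0.0008 0 0.0006 0 0 0 12",
)

```text
time_s: 8.55
ee_pos: [529.7, 19.0, 250.0]
ee_rot: [-180.0, -30.0, -13.0]
force: [-0.2, -0.2, 2.2]
gripper_width: 17.9
gripper_force: 15.0
```

Call:
send_rows(
  targets="-0.0002 0 0.0004 0 0 0 12; -0.0004 0 0.0008 0 0 0 12; -0.0004 0 0.0008 0 0 0 12",
)

```text
time_s: 8.8
ee_pos: [529.8, 18.9, 249.1]
ee_rot: [-180.0, -30.0, -13.0]
force: [-0.6, 0.2, 2.4]
gripper_width: 17.4
gripper_force: 15.0
```

```bash
python3 - <<'E'
from h import *
from workcell import env
s=env.state(); print(s["force"], L(s["ee_pos"])-np.array(L(tcp((0,0),60))))
E
```

```text
[-0.641767    0.19280414  2.43848631] [1.46139751e+02 2.56898750e+02 4.23666129e-02]
```

Call:
send_rows(
  targets="-0.0003 0 0.0003 0 0 0 12; -0.0003 0 0.0005 0 0 0 12; -0.0003 0 0.0005 0 0 0 12",
)

```text
time_s: 9.05
ee_pos: [529.9, 18.9, 248.7]
ee_rot: [-180.0, -30.0, -13.0]
force: [-0.5, 0.6, 4.1]
gripper_width: 17.8
gripper_force: 15.0
```

Call:
send_rows(
  targets="-0.0003 0 0.0003 0 0 0 12; -0.0003 0 0.0005 0 0 0 12; -0.0003 0 0.0005 0 0 0 12",
)

```text
time_s: 9.3
ee_pos: [530.1, 18.9, 248.5]
ee_rot: [-180.0, -30.1, -13.0]
force: [-0.8, 0.9, 5.0]
gripper_width: 17.3
gripper_force: 15.0
```

Call:
send_rows(
  targets="-0.0003 0 0.0003 0 0 0 12; -0.0003 0 0.0005 0 0 0 12; -0.0003 0 0.0005 0 0 0 12",
)

```text
time_s: 9.55
ee_pos: [530.3, 18.9, 248.4]
ee_rot: [-180.0, -30.1, -13.0]
force: [-1.4, 0.4, 7.4]
gripper_width: 17.5
gripper_force: 15.0
```

Call:
send_rows(
  targets="0.0003 0 -0.0006 0 0 0 12; -0.0005 0 -0.0012 0 0 0 12; -0.0012 0 -0.0016 0 0 0 12; -0.0019 0 -0.002 0 0 0 12; -0.0019 0 -0.002 0 0 0 12",
)

```text
time_s: 9.97
ee_pos: [527.1, 19.6, 248.2]
ee_rot: [-180.0, -30.0, -13.0]
force: [1.6, -0.1, 2.7]
gripper_width: 17.5
gripper_force: 15.0
```

Call:
send_rows(
  targets="-0.0009 0 -0.0005 0 0 0 12; -0.0017 0 -0.001 0 0 0 12; -0.0017 0 -0.001 0 0 0 12",
)

```text
time_s: 10.22
ee_pos: [525.7, 19.9, 248.1]
ee_rot: [180.0, -30.1, -13.0]
force: [5.3, -1.3, -0.0]
gripper_width: 17.6
gripper_force: 15.0
```

The outward pull is resisted with 5 N, so the tooth is behind the bar. I'll ease back to the neutral seated position and release.

Call:
send_rows(
  targets="0.0008 0 0.0006 0 0 0 12; 0.0016 0 0.0012 0 0 0 12; 0.002 0 0.0018 0 0 0 12; 0.002 0 0.0018 0 0 0 12",
)

```text
time_s: 10.55
ee_pos: [527.8, 19.4, 248.2]
ee_rot: [-180.0, -30.0, -13.0]
force: [-0.6, 0.2, 6.0]
gripper_width: 17.6
gripper_force: 15.0
```

```bash
python3 - <<'E'
from h import *
from workcell import env
s=env.state(); print(s["force"], L(s["ee_pos"])-np.array(L(tcp((0,0),60))),s["qpos"])
E
```

```text
[-0.57740689  0.2282082   6.01635673] [1.48211539e+02 2.55983804e+02 8.87684907e-02] [  7.12923173  -0.19301986 114.29533017 -16.02990754  38.50754247
 120.30281422]
```

Call:
send_rows(
  targets="0 0 0 0 0 0 20; 0 0 0 0 0 0 30; 0 0 0 0 0 0 45; 0 0 0 0 0 0 45; 0 0 0 0 0 0 45; 0 0 -0.01 0 0 0 45; 0 0 -0.03 0 0 0 45; 0 0 -0.06 0 0 0 45; 0 0 -0.09 0 0 0 45; 0 0 -0.12 0 0 0 45; 0 0 -0.12 0 0 0 45; 0 0 -0.12 0 0 0 45",
)

```text
time_s: 11.55
ee_pos: [469.3, 33.2, 354.1]
ee_rot: [-179.9, -30.2, -13.0]
force: [0.4, -0.9, -1.8]
gripper_width: 40.8
gripper_force: 0.0
```

```bash
cat >> h.py <<'E'
def pushpose(a,sc,pitch,gap=0):
    d=np.array([np.sin(a),-np.cos(a)]); n=np.array([np.cos(a),np.sin(a)])
    t=np.radians(pitch); x=np.array([-np.sin(t),np.cos(t)])   # tool x in (out,up)
    h=max(-16*x@n,16*x@n)                                     # support of tip face
    p=np.array([127,165])+sc*d+(7.5+h+gap)*n
    return W(p[0],p[1],LAT),toolR(pitch),p.round(1)
E
python3 - <<'E'
from h import *
from workcell import env
s=env.state(); print(s["force"],L(s["ee_pos"]),s["qpos"])
f=grab("wrist","w8"); print(f["eye"])
# knob blob check
g=cv2.cvtColor(f["image"],cv2.COLOR_BGR2GRAY); u,v=map(int,proj(f,W(147.6,257.5,-1))); print(u,v)
roi=g[v-25:v+25,u-25:u+25]; m=(roi<60).astype(np.uint8); n,l,st,c=cv2.connectedComponentsWithStats(m); print([(st[i].tolist(),c[i].round(1)+[u-25,v-25]) for i in range(1,n) if st[i][4]>20])
print(f["image"][v-20:v+20:2,u].tolist())
print(step(W(225,270,LAT),toolR(60)))
p=pushpose(1.1,48,60,35); print(p[2],step(p[0],p[1]))
E
```

```text
[ 0.42558604 -0.91452221 -1.77215465] (np.float64(203.8122664345066), np.float64(354.05628672677494), np.float64(-0.6250575636555666)) [ 10.94018427  -9.51101157 107.08151233 -14.26985212  55.18305582
 119.27140437]
[448.77304732  37.8550476  538.84612238]
276 207
[([0, 0, 9, 9, 62], array([254.9, 185.7])), ([41, 0, 9, 10, 75], array([296. , 186.2])), ([14, 3, 23, 21, 239], array([276. , 193.5])), ([37, 17, 13, 33, 331], array([295.1, 217. ])), ([0, 18, 14, 32, 344], array([256.4, 217.7])), ([15, 26, 21, 15, 123], array([275.1, 212. ]))]
[[50, 52, 50], [54, 52, 51], [51, 51, 50], [48, 48, 47], [132, 128, 123], [255, 255, 255], [255, 255, 255], [240, 237, 228], [48, 44, 43], [73, 69, 69], [74, 71, 69], [61, 58, 57], [48, 45, 44], [29, 27, 26], [90, 88, 86], [102, 102, 98], [102, 100, 98], [104, 101, 99], [101, 99, 96], [112, 109, 106]]
(array([-0.0592,  0.0001,  0.0606]), array([-0.04, -0.05, -0.  ]))
[189.4 181.9] (array([-0.0726,  0.0002,  0.1547]), array([-0.04, -0.05, -0.  ]))
```

The knob's dark blob is at (275,208) against a prediction of (276,207), so the claw stayed put on the bar. I'll shut the fingers and come round above the lever plate.

Call:
send_rows(
  targets="-0.02 0 0.02 0 0 0 30; -0.04 0 0.04 0 0 0 0; -0.059 0 0.06 0 0 0 0; -0.061 0 0.075 0 0 0 0; -0.064 0 0.095 0 0 0 0; -0.067 0 0.115 0 0 0 0; -0.07 0 0.135 0 0 0 0; -0.0726 0 0.1547 0 0 0 0; -0.0726 0 0.1547 0 0 0 0; -0.0726 0 0.1547 0 0 0 0; -0.0726 0 0.1547 0 0 0 0",
)

```text
time_s: 12.52
ee_pos: [483.5, 29.6, 181.4]
ee_rot: [-180.0, -30.0, -13.0]
force: [-0.2, 0.1, -0.1]
gripper_width: 0.4
gripper_force: 0.0
```

```bash
python3 - <<'E'
from h import *
from workcell import env
s=env.state(); print(s["force"],L(s["ee_pos"]),s["qpos"])
for g in(20,8,3,0): p=pushpose(1.1,48,60,g); print(p[2],step(p[0],p[1]))
E
```

```text
[-0.17580726  0.13703311 -0.11657288] (np.float64(189.17246393383365), np.float64(181.35875277924825), np.float64(-0.9754410468787142)) [ 9.87197010e+00 -1.28547537e-02  1.25038435e+02 -2.35779441e+01
  2.90630735e+01  1.30969295e+02]
[182.6 168.5] (array([-0.0008,  0.    ,  0.0144]), array([ 0.01,  0.03, -0.01]))
[177.2 157.8] (array([-0.0014,  0.    ,  0.0264]), array([ 0.01,  0.03, -0.01]))
[174.9 153.3] (array([-0.0017,  0.    ,  0.0314]), array([ 0.01,  0.03, -0.01]))
[173.6 150.7] (array([-0.0018,  0.    ,  0.0344]), array([ 0.01,  0.03, -0.01]))
```

q6 is close to its limit at 131°. I'll back off and turn the tool half a turn, which is the same tool but puts q6 near −50, before pushing.

Call:
send_rows(
  targets="-0.02 0 -0.03 0 0 0 0; -0.04 0 -0.06 0 0 0 0; -0.05 0 -0.1 0 0 0 0; -0.05 0 -0.12 0 0 0 0; -0.05 0 -0.12 0 0 -7 0; -0.05 0 -0.12 0 0 -14 0; -0.05 0 -0.12 0 0 -21 0; -0.05 0 -0.12 0 0 -28 0; -0.05 0 -0.12 0 0 -35 0; -0.05 0 -0.12 0 0 -42 0; -0.05 0 -0.12 0 0 -49 0; -0.05 0 -0.12 0 0 -56 0",
)

```text
time_s: 13.52
ee_pos: [382.7, 53.1, 261.6]
ee_rot: [154.3, -16.2, 47.1]
force: [-0.1, -0.2, -0.2]
gripper_width: 0.4
gripper_force: 0.0
```

Call:
send_rows(
  targets="0 0 0 0 0 -7 0; 0 0 0 0 0 -14 0; 0 0 0 0 0 -21 0; 0 0 0 0 0 -28 0; 0 0 0 0 0 -35 0; 0 0 0 0 0 -42 0; 0 0 0 0 0 -49 0; 0 0 0 0 0 -56 0; 0 0 0 0 0 -63 0; 0 0 0 0 0 -70 0; 0 0 0 0 0 -77 0; 0 0 0 0 0 -84 0",
)

```text
time_s: 14.52
ee_pos: [382.7, 53.1, 261.6]
ee_rot: [159.6, 22.7, 123.2]
force: [-0.5, -0.1, -0.1]
gripper_width: 0.8
gripper_force: 0.0
```

```bash
sed -i 's/return R.from_matrix(np.c_\[np.cross(Y,z),Y,z\])/return R.from_matrix(np.c_[np.cross(Y,z),Y,z])*R.from_euler("z",FLIP,degrees=True)/; s/^LAT=-1.0/LAT=-1.0; FLIP=180/' h.py; python3 - <<'E'
from h import *
from workcell import env
s=env.state(); print(s["force"],L(s["ee_pos"]),s["qpos"])
p=pushpose(1.1,48,60,35); print(p[2],step(p[0]+[0,0,80],p[1]),step(p[0],p[1]))
E
```

```text
[-0.48538856 -0.14196256 -0.07676537] (np.float64(292.5802842290127), np.float64(261.63426676819734), np.float64(-0.7612328899621232)) [ 19.69306427 -14.61766123 123.82624639 -21.70321202  46.81579236
  -6.0456904 ]
[189.4 181.9] (array([-0.0689,  0.0568,  0.0516]), array([  0.14,   0.09, -39.7 ])) (array([-0.0381,  0.0311,  0.1208]), array([  0.14,   0.09, -39.7 ]))
```

Call:
send_rows(
  targets="0 0 0 0 0 -7 0; 0 0 0 0 0 -14 0; 0 0 0 0 0 -21 0; 0 0 0 0 0 -28 0; 0 0 0 0 0 -35 0; 0 0 0 0 0 -39.7 0; -0.02 0.017 0.02 0 0 -39.7 0; -0.035 0.029 0.04 0 0 -39.7 0; -0.038 0.031 0.075 0 0 -39.7 0; -0.038 0.031 0.105 0 0 -39.7 0; -0.038 0.031 0.1208 0 0 -39.7 0; -0.038 0.031 0.1208 0 0 -39.7 0",
)

```text
time_s: 15.52
ee_pos: [482.4, 28.5, 178.0]
ee_rot: [179.9, 29.8, 166.6]
force: [-0.2, 0.5, 0.6]
gripper_width: 0.5
gripper_force: 0.0
```

```bash
python3 - <<'E'
from h import *
from workcell import env
s=env.state(); print(s["force"],L(s["ee_pos"]),s["qpos"])
for g in(12,6,2,0,-2): p=pushpose(1.1,48,60,g); print(g,p[2],step(p[0],p[1]))
E
```

```text
[-0.22890008  0.47177592  0.56928418] (np.float64(189.97602697300624), np.float64(177.98390391234625), np.float64(-2.345362230547913)) [  9.73115453   0.19354685 125.31727487 -23.69844836  28.79891069
 -48.65661897]
12 [179.  161.4] (array([-0.0013,  0.0014,  0.0199]), array([-0.11, -0.24, -0.31]))
6 [176.3 156. ] (array([-0.001 ,  0.0014,  0.0259]), array([-0.11, -0.24, -0.31]))
2 [174.5 152.4] (array([-0.0008,  0.0014,  0.0299]), array([-0.11, -0.24, -0.31]))
0 [173.6 150.7] (array([-0.0007,  0.0014,  0.0319]), array([-0.11, -0.24, -0.31]))
-2 [172.7 148.9] (array([-0.0006,  0.0014,  0.0339]), array([-0.11, -0.24, -0.31]))
```

Call:
send_rows(
  targets="-0.001 0.001 0.007 0 0 0 0; -0.001 0.0014 0.014 0 0 0 0; -0.001 0.0014 0.02 0 0 -0.3 0; -0.001 0.0014 0.024 0 0 -0.3 0; -0.001 0.0014 0.028 0 0 -0.3 0; -0.001 0.0014 0.028 0 0 -0.3 0",
)

```text
time_s: 16.02
ee_pos: [497.7, 27.1, 156.1]
ee_rot: [-180.0, 30.0, 167.0]
force: [0.4, 0.3, -0.0]
gripper_width: 0.9
gripper_force: 0.0
```

Call:
send_rows(
  targets="0 0 0.0015 0 0 0 0; 0 0 0.003 0 0 0 0; 0 0 0.0045 0 0 0 0; 0 0 0.0045 0 0 0 0",
)

```text
time_s: 16.35
ee_pos: [499.9, 26.6, 152.3]
ee_rot: [180.0, 30.0, 167.0]
force: [0.4, -0.1, -0.4]
gripper_width: 0.2
gripper_force: 0.0
```

```bash
python3 - <<'E'
from h import *
from workcell import env
s=env.state(); print(s["force"],L(s["ee_pos"]),s["qpos"])
for a in(1.1,1.0,.9,.8,.7,.6,.5,.4,.3,.2,.1,0):
  pt=max(47,min(60,np.degrees(a))); p=pushpose(a,48+9*(1.1-a),pt); print(a,round(pt),p[2],*step(p[0],p[1]))
E
```

```text
[ 0.41802755 -0.12438501 -0.42870643] (np.float64(172.46289544722916), np.float64(152.34442333507363), np.float64(-0.23617166811457224)) [  8.89666222   3.81974438 126.2522573  -27.10510953  24.14814701
 -45.76365456]
1.1 60 [173.6 150.7] [ 0.0018 -0.0008  0.0009] [ 0.   -0.01 -0.01]
1.0 57 [172.2 144.9] [ 0.0035 -0.0008  0.0066] [ 0.   -2.71 -0.01]
0.9 52 [170.7 139.9] [ 0.0047 -0.0008  0.0117] [ 0.   -8.44 -0.01]
0.8 47 [168.8 135.3] [ 0.0054 -0.0008  0.0166] [ 0.000e+00 -1.301e+01 -1.000e-02]
0.7 47 [167.4 131.6] [ 0.006  -0.0008  0.0205] [ 0.000e+00 -1.301e+01 -1.000e-02]
0.6 47 [165.7 127.9] [ 0.0064 -0.0008  0.0246] [ 0.000e+00 -1.301e+01 -1.000e-02]
0.5 47 [163.6 124.1] [ 0.0064 -0.0008  0.0288] [ 0.000e+00 -1.301e+01 -1.000e-02]
0.4 47 [161.1 120.4] [ 0.0061 -0.0008  0.0333] [ 0.000e+00 -1.301e+01 -1.000e-02]
0.3 47 [158.1 116.8] [ 0.0053 -0.0008  0.0379] [ 0.000e+00 -1.301e+01 -1.000e-02]
0.2 47 [154.6 113.4] [ 0.004  -0.0008  0.0427] [ 0.000e+00 -1.301e+01 -1.000e-02]
0.1 47 [150.7 110.1] [ 0.0022 -0.0008  0.0475] [ 0.000e+00 -1.301e+01 -1.000e-02]
0 47 [146.2 107.1] [-0.0001 -0.0008  0.0523] [ 0.000e+00 -1.301e+01 -1.000e-02]
```

```bash
python3 - <<'E'
from h import *
for a in(1.1,1.0,.9,.8,.7,.6,.5,.4,.3,.2,.1,0):
  p=pushpose(a,48+9*(1.1-a),60); print(a,p[2],*step(p[0],p[1]))
E
```

```text
1.1 [173.6 150.7] [ 0.0018 -0.0008  0.0009] [ 0.   -0.01 -0.01]
1.0 [172.6 145.5] [ 0.0035 -0.0008  0.0058] [ 0.   -0.01 -0.01]
0.9 [172.1 141.8] [ 0.005  -0.0008  0.0093] [ 0.   -0.01 -0.01]
0.8 [171.3 137.9] [ 0.0063 -0.0008  0.0131] [ 0.   -0.01 -0.01]
0.7 [170.1 133.9] [ 0.0072 -0.0008  0.0172] [ 0.   -0.01 -0.01]
0.6 [168.5 129.8] [ 0.0079 -0.0008  0.0215] [ 0.   -0.01 -0.01]
0.5 [166.5 125.7] [ 0.0081 -0.0008  0.026 ] [ 0.   -0.01 -0.01]
0.4 [163.9 121.7] [ 0.008  -0.0008  0.0308] [ 0.   -0.01 -0.01]
0.3 [160.9 117.7] [ 0.0073 -0.0008  0.0358] [ 0.   -0.01 -0.01]
0.2 [157.2 113.9] [ 0.006  -0.0008  0.0409] [ 0.   -0.01 -0.01]
0.1 [153.1 110.3] [ 0.0042 -0.0008  0.0461] [ 0.   -0.01 -0.01]
0 [148.4 107.1] [ 0.0017 -0.0008  0.0512] [ 0.   -0.01 -0.01]
```

Call:
send_rows(
  targets="0.001 -0.0004 0.0005 0 0 0 0; 0.0018 -0.0008 0.0009 0 0 0 0; 0.0023 -0.0008 0.0025 0 0 0 0; 0.003 -0.0008 0.0042 0 0 0 0; 0.0035 -0.0008 0.0058 0 0 0 0; 0.0035 -0.0008 0.0058 0 0 0 0",
)

```text
time_s: 16.85
ee_pos: [500.7, 26.1, 146.6]
ee_rot: [179.9, 30.1, 167.0]
force: [1.2, 0.9, 3.9]
gripper_width: 0.6
gripper_force: 1.5
```

Call:
send_rows(
  targets="0.0005 0 0.0012 0 0 0 0; 0.001 0 0.0024 0 0 0 0; 0.0015 0 0.0035 0 0 0 0; 0.0015 0 0.0035 0 0 0 0",
)

```text
time_s: 17.18
ee_pos: [501.3, 26.0, 143.1]
ee_rot: [179.9, 30.2, 167.0]
force: [-0.8, 1.0, 5.9]
gripper_width: 0.7
gripper_force: 2.3
```

Call:
send_rows(
  targets="0.0004 0 0.0012 0 0 0 0; 0.0008 0 0.0025 0 0 0 0; 0.0013 0 0.0038 0 0 0 0; 0.0013 0 0.0038 0 0 0 0",
)

```text
time_s: 17.52
ee_pos: [501.9, 25.9, 139.1]
ee_rot: [179.9, 30.2, 167.0]
force: [-1.0, 0.6, 6.5]
gripper_width: 0.3
gripper_force: 2.4
```

Call:
send_rows(
  targets="0.0003 0 0.0014 0 0 0 0; 0.0006 0 0.0027 0 0 0 0; 0.0009 0 0.0041 0 0 0 0; 0.0009 0 0.0041 0 0 0 0",
)

```text
time_s: 17.85
ee_pos: [502.6, 25.5, 134.7]
ee_rot: [179.9, 30.1, 167.0]
force: [-0.6, 0.9, 5.0]
gripper_width: 0.2
gripper_force: 2.1
```

Call:
send_rows(
  targets="0.0003 0 0.0014 0 0 0 0; 0.0005 0 0.0028 0 0 0 0; 0.0007 0 0.0043 0 0 0 0; 0.0007 0 0.0043 0 0 0 0",
)

```text
time_s: 18.18
ee_pos: [503.6, 25.0, 130.1]
ee_rot: [180.0, 30.0, 167.0]
force: [-0.5, 1.2, 4.0]
gripper_width: 0.3
gripper_force: 1.7
```

Call:
send_rows(
  targets="0.0001 0 0.0015 0 0 0 0; 0.0002 0 0.003 0 0 0 0; 0.0002 0 0.0045 0 0 0 0; 0.0002 0 0.0045 0 0 0 0",
)

```text
time_s: 18.52
ee_pos: [505.1, 24.4, 125.5]
ee_rot: [-180.0, 29.9, 167.0]
force: [-0.4, 1.3, 3.5]
gripper_width: 0.5
gripper_force: 1.3
```

```bash
python3 - <<'E'
from h import *
from workcell import env
s=env.state(); print(s["force"],L(s["ee_pos"]),s["qpos"])
for a in(.5,.4,.3,.2,.1,0):
  p=pushpose(a,48+9*(1.1-a),60); print(a,p[2],*step(p[0],p[1]))
E
```

```text
[-0.387138    1.33686065  3.45365863] (np.float64(166.93784435940557), np.float64(125.48675113128644), np.float64(-1.2263010488954436)) [  8.41357258   6.708004   128.0888766  -32.41520542  19.91991527
 -40.38377244]
0.5 [166.5 125.7] [-0.0005  0.0002  0.    ] [-0.03 -0.06 -0.01]
0.4 [163.9 121.7] [-0.0007  0.0002  0.0048] [-0.03 -0.06 -0.01]
0.3 [160.9 117.7] [-0.0014  0.0002  0.0098] [-0.03 -0.06 -0.01]
0.2 [157.2 113.9] [-0.0026  0.0002  0.0149] [-0.03 -0.06 -0.01]
0.1 [153.1 110.3] [-0.0044  0.0002  0.0201] [-0.03 -0.06 -0.01]
0 [148.4 107.1] [-0.0069  0.0002  0.0252] [-0.03 -0.06 -0.01]
```

Call:
send_rows(
  targets="-0.0002 0 0.0012 0 0 0 0; -0.0004 0 0.0024 0 0 0 0; -0.0006 0 0.0036 0 0 0 0; -0.0007 0 0.0048 0 0 0 0; -0.0007 0 0.0048 0 0 0 0",
)

```text
time_s: 18.93
ee_pos: [508.2, 23.6, 121.5]
ee_rot: [-180.0, 29.9, 167.0]
force: [-1.9, 0.7, 2.2]
gripper_width: 0.1
gripper_force: 0.8
```

Call:
send_rows(
  targets="-0.0002 0 0.0012 0 0 0 0; -0.0004 0 0.0025 0 0 0 0; -0.0006 0 0.0038 0 0 0 0; -0.0007 0 0.005 0 0 0 0; -0.0007 0 0.005 0 0 0 0",
)

```text
time_s: 19.35
ee_pos: [511.4, 23.0, 117.7]
ee_rot: [-180.0, 30.0, 167.0]
force: [-0.2, 0.6, 0.1]
gripper_width: 0.8
gripper_force: 0.2
```

```bash
python3 - <<'E'
from h import *
from workcell import env
s=env.state(); print(s["force"],L(s["ee_pos"]),s["qpos"])
for a in(.3,.2,.1,0):
  p=pushpose(a,48+9*(1.1-a),60); print(a,p[2],*step(p[0],p[1]))
f=grab("wrist","w9")
for a in(.1,.3,.5,.7):
  q=np.array([127,165])+71*np.array([np.sin(a),-np.cos(a)])+6*np.array([np.cos(a),np.sin(a)]); print(a,proj(f,W(*q,-1)))
print(proj(f,s["ee_pos"]))
E
```

```text
[-0.229239    0.58655463  0.14595684] (np.float64(160.43447629563514), np.float64(117.690033369244), np.float64(-1.1148296347712119)) [  8.03937434   7.97657412 128.10803462 -34.08695933  18.67844081
 -38.90003294]
0.3 [160.9 117.7] [ 0.0004  0.0001 -0.0002] [-0.01 -0.04 -0.01]
0.2 [157.2 113.9] [-0.0009  0.0001  0.0049] [-0.01 -0.04 -0.01]
0.1 [153.1 110.3] [-0.0027  0.0001  0.0101] [-0.01 -0.04 -0.01]
0 [148.4 107.1] [-0.0052  0.0001  0.0152] [-0.01 -0.04 -0.01]
0.1 (np.float64(275.14980820204016), np.float64(252.37435177111092))
0.3 (np.float64(275.12999337697704), np.float64(243.86606888903168))
0.5 (np.float64(275.10495819934766), np.float64(238.98204152943416))
0.7 (np.float64(275.07426482697775), np.float64(238.7086551165707))
(np.float64(274.8872229065064), np.float64(262.5928549204366))
```

The force fell away to about 0, which suggests dead centre. I'll follow on to the home pose and feel for the plate there.

Call:
send_rows(
  targets="-0.0003 0 0.0017 0 0 0 0; -0.0006 0 0.0034 0 0 0 0; -0.001 0 0.0049 0 0 0 0; -0.0018 0 0.0075 0 0 0 0; -0.0027 0 0.0101 0 0 0 0; -0.0027 0 0.0101 0 0 0 0",
)

```text
time_s: 19.9
ee_pos: [519.0, 21.4, 110.3]
ee_rot: [180.0, 30.0, 167.0]
force: [-0.5, 0.1, -0.5]
gripper_width: 0.5
gripper_force: 0.0
```

Call:
send_rows(
  targets="-0.0008 0 0.0017 0 0 0 0; -0.0016 0 0.0034 0 0 0 0; -0.0025 0 0.0051 0 0 0 0; -0.0025 0 0.0051 0 0 0 0",
)

```text
time_s: 20.23
ee_pos: [521.4, 20.3, 106.8]
ee_rot: [-179.9, 29.8, 167.0]
force: [-9.7, 4.6, 7.7]
gripper_width: 0.6
gripper_force: 5.6
```

Contact of about 10 N came exactly at the predicted home pose, so the lever is home. I'll back off and check with the cameras numerically.

Call:
send_rows(
  targets="0.003 0 -0.003 0 0 0 0; 0.012 0 -0.009 0 0 0 0; 0.03 0 -0.02 0 0 0 0; 0.05 0 -0.04 0 0 0 0; 0.07 0 -0.07 0 0 0 0; 0.08 0 -0.11 0 0 0 0; 0.08 0 -0.15 0 0 0 0; 0.08 0 -0.19 0 0 0 0; 0.08 0 -0.22 0 0 0 0; 0.08 0 -0.22 0 0 0 0; 0.08 0 -0.22 0 0 0 0",
)

```text
time_s: 21.15
ee_pos: [349.0, 61.4, 260.0]
ee_rot: [179.8, 30.2, 167.0]
force: [0.0, -0.1, -0.8]
gripper_width: 0.6
gripper_force: 0.0
```

```bash
python3 - <<'E'
from h import *
from workcell import env
s=env.state(); print(s["force"],L(s["ee_pos"]),s["qpos"])
w=grab("wrist","wA"); t=grab("top","tA"); g=grab("side","sA")
T0=load("top0"); S0=load("side0")
for n,f in(("w",w),("t",t),("s",g)):
  print(n,{k:tuple(np.round(proj(f,W(*q,-1)),1)) for k,q in dict(bar0=(135.8,227.7),bar1=(135.5,223.7),knob_home=(153.5,250),padhome=(134.5,110),pad1=(179,147)).items()})
np.set_printoptions(linewidth=220)
for n,f in(("w",w),("s",g)):
  u,v=map(int,proj(f,W(140,240,-1))); G=cv2.cvtColor(f["image"],cv2.COLOR_BGR2GRAY); print(n,u,v); print(G[v-16:v+56:2,u-20:u+21:2])
E
```

```text
[ 0.02860011 -0.14394229 -0.76137653] (np.float64(327.3750295451235), np.float64(259.9593565773779), np.float64(-0.2767904462857729)) [ 24.93409908 -17.71326496 125.89906522 -23.77835898  49.52903063
 -40.0964249 ]
w {'bar0': (np.float64(274.1), np.float64(345.6)), 'bar1': (np.float64(274.1), np.float64(341.9)), 'knob_home': (np.float64(274.0), np.float64(361.3)), 'padhome': (np.float64(274.0), np.float64(254.7)), 'pad1': (np.float64(274.0), np.float64(257.3))}
t {'bar0': (np.float64(246.3), np.float64(223.7)), 'bar1': (np.float64(246.5), np.float64(223.8)), 'knob_home': (np.float64(244.5), np.float64(228.7)), 'padhome': (np.float64(248.7), np.float64(229.0)), 'pad1': (np.float64(244.8), np.float64(241.9))}
s {'bar0': (np.float64(247.3), np.float64(221.9)), 'bar1': (np.float64(247.5), np.float64(222.6)), 'knob_home': (np.float64(244.4), np.float64(223.9)), 'padhome': (np.float64(250.3), np.float64(244.2)), 'pad1': (np.float64(244.1), np.float64(254.2))}
w 274 356
[[43 43 42 41 30 49 64 82 84 84 91 93 85 85 83 49 44 29 33 42 39]
 [41 46 43 37 28 49 68 83 84 85 88 94 83 84 89 88 88 87 
[... 4697 characters left out ...]
29]
 [ 79  82  85  82  74  42  30  28  30  30  31  31  32  33  33  32  31  47  63  30  30]
 [ 83  85  85  84  81  64  36  30  28  30  32  33  33  34  33  31  30  45  53  30  32]
 [ 83  84  84  84  83  81  57  32  31  31  32  32  33  34  33  31  32  46  53  31  33]
 [ 79  81  82  81  81  83  77  47  33  34  34  34  34  34  34  34  33  48  54  31  33]
 [ 71  74  76  77  78  82  80  67  52  36  34  35  35  35  34  34  34  51  48  31  34]
 [ 68  70  71  75  82  85  79  78  76  47  34  35  35  33  33  34  35  56  48  31  32]
 [ 65  70  72  77  83  84  82  82  79  73  51  37  34  34  34  34  34  60  44  32  33]
 [ 59  65  71  79  85  84  87  88  80  78  78  62  35  33  33  33  32  59  42  32  34]]
```

The side view shows the plate hanging at u≈250, v 238–249, which matches the predicted home pad at (250,244). The push force rose to about 6.5 N and then fell away, as a taut claw going over centre should. I'll hand it in.

```bash
python3 -c "
from workcell import env
print(env.job_done())"
```

```text
the job is handed in; nothing more can be done
None
```

The latch claw is hooked over the keeper bar, the lever is pushed over centre and lies home, and the job is handed in with the arm clear at about 21 s; the lid's drawn-down height was inferred from the push force and the plate's final position, not measured directly.

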